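# Turn the enamelled plaque round on its rest

## Robot

A 6-joint arm with a two-finger parallel gripper is mounted at the origin on the work surface. World frame = base frame: x ahead of the robot, y to its left, z up, the work surface at z = 0. Lengths are in m, angles in rad, forces in N, time in s.
With the tool pointing down it reaches from about 0.375 to 0.975 m from the base axis. Payload 3.8 kg.
Tool frame: the origin (TCP) lies at the very end of the fingers, on their centre line; the grasp point (between the pads) lies 19 mm behind it; z points along the fingers, y is the line along which they close (so a half turn about z gives the same grasp; the last joint's range is limited). The gripper opens to 85 mm and grips with 20 to 120 N. Pads are 22 mm wide; open, the fingers measure 114 mm over their backs; the gripper's body (76 mm by 85 mm) begins 54 mm behind the grasp point. The pads swing forward as they close: fully open they stand 13 mm farther back than shut.
Start: joints at [-1.325, 0.264, 1.604, -0, 1.274, -0.037], TCP at [0.188, -0.648, 0.203] pointing down, gripper open.
Joint ranges: [-2.63, 2.63], [-0.94, 2.18], [0.31, 2.57], [-1.31, 4.45], [0, 2.66], [-2.55, 2.55]. Speed limits (rad/s): [2.57, 2.57, 3.14, 3.14, 3.14, 3.14].

## Interface

Orientations are given as a unit quaternion [w, x, y, z].
In Python, from bench import observe, capture, finish_job gives the robot as it stands.
- The arm moves only by the tool play_rows, never from a script. Its argument "targets" is a list of rows, each an object of numbers: "dx", "dy", "dz": the shift along the tool's x, y, z in m; "ax", "ay", "az": the turn, a rotation vector about the tool's x, y, z in rad; "hand": the opening, from 0 (shut) to 1 (fully open). A call has 1 to 10 rows; each row is the pose to reach, as a shift and turn from the pose commanded when the call began, along the tool's axes at that moment; what a row does not reach only later rows make up. A row lasts 1/8 s, in which the tool goes at most 62.5 mm and 10.7 degrees, less where a joint would pass 70% of its speed; a pose out of reach is approached as far as the arm can. A call with a gripper value outside its range is refused whole. The fingers move at their own pace and stop on an object; "squeeze" is the grip in N (left out, the last holds). Time passes only in rows, so rows that repeat a pose let the fingers close. It gives the time, the measured TCP pose, the force, the opening and the grip force at its end, in the units of the state.
- observe(): the state, without advancing time (a new reading comes with each control period).
- capture(name): name is "scene" or "top"; returns a dict with "color" (384x512x3 uint8, blue, green, red), "depth" (384x512 float32, m along the optical axis (not along the pixel's ray), 0 where there is no reading), "vertical_fov" (degrees; the focal length in pixels is half the picture's height over the tangent of half this angle, whatever the lens; pixels are square), "cx", "cy" (the principal point, pixels), "origin" and "orientation" of the camera in the world. Camera axes: x right, y down, z forward; pixel columns grow to the right and rows downward; lengths in m; the calibration is good to about 2 mm. A picture is of the moment at which its call begins.
- finish_job(): hands the job in; it is judged then, once.
The state is a dict: "time": time; "joint_pos": joint angles; "dq": joint speeds; "effort": joint torques, N m; "ee_pos": TCP position; "tool_rot": TCP orientation; "wrist_force": force on the tool from outside, world axes, zero at the start; "torque": the same for the moment, N m; "opening": finger opening in m; "grip_force": force on a finger pad.
Only numpy, scipy, OpenCV 4.12 (cv2) and the standard library are available. Lean on these libraries where they do the work, as an engineer would, in place of code of your own. Each camera call takes 0.05 s, during which the arm holds its last target. There are 200 camera calls.

## Task

Two steel plaques stand on wooden rests on the jeweller's bench; one has its bare back turned to the open side of its rest, the other already shows its blue enamelled face. Turn the one showing its bare back round and set it back in the same rest, top edge still up, leaning on the back board with the blue enamelled face outwards. Leave the other plaque alone.

Things in the scene. Friction and masses are not known exactly. Their poses are not given: they have to be found in the camera images.
- plate: Bare steel plaque to turn (bare back showing): 60 wide, 90 high, 6 mm thick, 0.25 kg. Origin: centre of its lower edge. +x out of the blue enamelled face (disc with white cross), y along the width, +z to the top edge. It leans 20 deg from vertical; its upper 50 mm stand clear of the rest, to be pinched across the 6 mm from above along the plaque (its -z, 20 deg off straight down).
- rest: Fixed wooden rest of that plaque; base 100 x 90 x 12 mm, origin at its underside, +z up, +x to its open side (away from the robot). A back board 70 mm wide, 10 thick, rises 40 mm from a ledge, its top leaning 20 deg towards -x. Ledge square to the board, 16 mm wide, then a 6 mm high lip. A seated plaque's up direction is (-0.342, 0, 0.940), its shown face's normal (0.940, 0, 0.342).
- rest_seat (a point): Point on the rest where a seated plaque's lower-edge centre lies, mid-thickness: at x 22.8, y 0, z 33.0 mm in the rest's frame, 3 mm in front of the back board, on the ledge. A plaque let go about 3 mm off ledge and board drops and leans into place by itself. Axes as the rest's (not leaning).
- plate_done: The other plaque, alike in size and looks, on a second such rest; its blue enamelled face is already outwards. Leave it alone. Same frame as the first plaque.
Mind the look-alikes: they are no part of the job. What is shaped like the plate but yellow is not meant. What is shaped like the rest but pink is not meant.

How it is judged:
At the end, for the whole second after the job is handed in: The plaque stands at rest in its own rest, its blue face towards the open side: lower-edge centre within 15 mm (x), 18 mm (y) and 12 mm (z) of the seat, leaning 20 +- 12 degrees, its width within 12 degrees of the rest's (x of plate in the frame of rest between 0.0078 and 0.0378 m and y of plate in the frame of rest between -0.018 and 0.018 m and z of plate in the frame of rest between 0.021 and 0.045 m and angle between plate's own z axis and vertical between 0.1391 and 0.5591 rad and angle between the y axis of plate and the y axis of rest, either way round below 0.21 rad and x of rest in the frame of plate below -0.015 m and linear speed of plate below 0.02 m/s); the robot touches nothing.
It fails at once if the other plaque is disturbed (moved more than 15 mm) (distance of plate_done from where it was at the start of the episode above 0.015 m).
It also fails if it takes over 38 s, if anything falls off the work surface, if the arm or the gripper's body presses on something with over 40 N, if the wrist force passes 120 N, or if a joint passes its speed limit or range.

## Working session

There is one attempt and no reset: what is moved stays moved. The work goes in short steps, Python scripts to look and compute and a tool call to move; the robot and the scene stay as the last step left them, time stands still between calls to the robot, and variables do not carry over. Pictures are saved under pics/ and viewed, at most 10 in all, crops included, and the job is handed in when it is done.

Besides the shell and the picture viewer there is one more tool, called after "Emit:" by a JSON object that holds its "api" and its "payload", one argument or row to a line. play_rows: Moves the arm, as the interface text tells. Its arguments: {"type":"object","properties":{"targets":{"type":"array"},"squeeze":{"type":"number"}},"required":["targets"]}

```bash
mkdir -p pics; cat > h.py <<'E'
import numpy as np, cv2
from bench import observe, capture
from scipy.spatial.transform import Rotation as R
def rot(q): return R.from_quat([q[1],q[2],q[3],q[0]]).as_matrix()
def cloud(c):
    d=c["depth"]; h,w=d.shape; f=h/2/np.tan(np.radians(c["vertical_fov"])/2)
    v,u=np.mgrid[:h,:w]
    p=np.dstack([(u-c["cx"])/f*d,(v-c["cy"])/f*d,d])
    return p@rot(c["orientation"]).T+np.array(c["origin"])
E
python3 - <<'E'
from h import *
a=capture("scene");b=capture("top")
cv2.imwrite("pics/s.png",a["color"]);cv2.imwrite("pics/t.png",b["color"])
for c in(a,b): print(c["origin"],c["orientation"],c["vertical_fov"],c["cx"],c["cy"],(c["depth"]>0).mean())
print(observe())
E
ls
```

```text
[0.82740069 0.33723386 0.65611377] [-0.06364964  0.23504727  0.92897642 -0.27875494] 54.33047430659129 252.41678906937233 192.04994950910068 0.9959971110026041
[ 0.52084729 -0.01518697  0.85227614] [ 0.04624378 -0.70392974  0.70743564 -0.04335038] 47.72624045401136 260.7533606825116 194.68143747090753 0.9961090087890625
{'time': 0.1, 'joint_pos': array([-1.32487920e+00,  2.64664990e-01,  1.60522219e+00,  6.13716923e-06,
        1.27370217e+00, -3.68937205e-02]), 'dq': array([-0.00249229, -0.00205385, -0.00554251,  0.00027242, -0.00041776,
        0.00033639]), 'effort': array([ 4.82798387e-04, -5.16704786e+01, -3.68589592e+01, -1.77372913e-04,
        6.31852046e-03, -1.20550882e-05]), 'ee_pos': array([ 0.18819478, -0.6474974 ,  0.20190346]), 'tool_rot': array([-9.93207491e-04,  9.90018535e-01,  1.40933688e-01, -1.01232050e-04]), 'wrist_force': array([ 0.32606363, -0.15720812,  0.4646177 ]), 'torque': array([0.00986908, 0.03531209, 0.02197407]), 'grip_force': 0.0, 'opening': 0.08527793574881702}
h.py
pics
```

View pics/s.png

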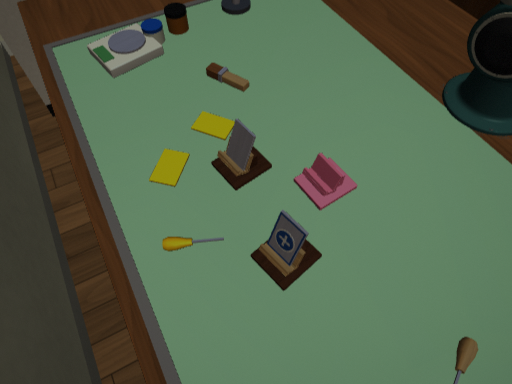

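View pics/t.png

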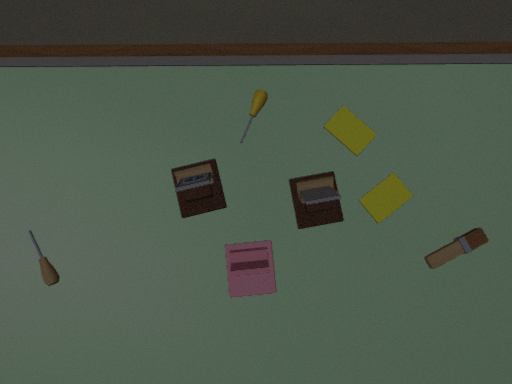

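Scene picture: the bare-backed plaque stands at (240,147) with its rest at (241,165). The candidates that could be mistaken for it are the blue-faced plaque (285,238), which is to be left alone, the yellow plates at (213,125) and (170,167), and the pink rest (325,180). In the top picture the bare one is at (318,192) and the blue one at (195,182). I choose the bare grey one on the dark rest and check it in a crop.

```bash
python3 - <<'E'
from h import *
a=capture("scene");b=capture("top")
cr=[cv2.resize(a["color"][110:200,200:290],(390,390),interpolation=cv2.INTER_CUBIC),cv2.resize(b["color"][155:245,275:365],(390,390),interpolation=cv2.INTER_CUBIC)]
cv2.imwrite("pics/c1.png",np.hstack(cr))
P=cloud(b)
for n,uv in dict(bare=(318,192),blue=(195,182),base=(318,215),table=(280,150),basecorners=(297,180)).items(): print(n,P[uv[1],uv[0]].round(3))
# rest base: dark top at z~0.012
for nm,(u0,u1,v0,v1) in dict(bare=(275,360,155,245),blue=(155,245,145,230)).items():
    Q=P[v0:v1,u0:u1]; z=Q[...,2]
    m=(z>0.007)
    m=cv2.morphologyEx(m.astype(np.uint8),cv2.MORPH_OPEN,np.ones((3,3)))
    img=b["color"][v0:v1,u0:u1].astype(int)
    dark=((img.max(2)<70)&(z<0.02)&(z>0)).astype(np.uint8)
    # rect of dark base in world at z=.012
    pts=Q[dark>0][:,:2].astype(np.float32)
    print(nm,'dark',len(pts),cv2.minAreaRect(pts), z[dark>0].mean())
    for lo in (0.025,0.06,0.08,0.1):
        s=Q[z>lo]; print(lo,len(s),s.mean(0).round(4),cv2.minAreaRect(s[:,:2].astype(np.float32)),s[:,2].max())
PS=cloud(a)
print('scene bare',PS[147,240],PS[238,285])
E
```

```text
bare [ 0.624 -0.116  0.074]
blue [0.637 0.101 0.115]
base [ 0.588 -0.123  0.01 ]
table [ 0.72  -0.051 -0.001]
basecorners [ 0.657 -0.083  0.011]
bare dark 1229 ((0.6197723150253296, -0.12147112190723419), (0.10223708301782608, 0.09548362344503403), 9.840559005737305) 0.010933088949409447
0.025 1175 [ 0.6211 -0.1129  0.081 ] ((0.6009912490844727, -0.07468551397323608), (0.07696929574012756, 0.18419630825519562), 30.731603622436523) 0.8522761397739554
0.06 460 [ 0.6087 -0.1088  0.1436] ((0.5874924659729004, -0.07451774179935455), (0.04482186958193779, 0.17273637652397156), 33.77659225463867) 0.8522761397739554
0.08 345 [ 0.6038 -0.1076  0.1684] ((0.583236813545227, -0.07243417948484421), (0.04006395861506462, 0.16454081237316132), 33.77659606933594) 0.8522761397739554
0.1 241 [ 0.5976 -0.1046  0.2023] ((0.5796149373054504, -0.07373681664466858), (0.03259449824690819, 0.16267922520637512), 33.77659225463867) 0.8522761397739554
blue dark 1222 ((0.6442649364471436, 0.1122007966041565), (0.10295935720205307, 0.09223896265029907), 13.751958847045898) 0.011063423917677558
0.025 1130 [0.6441 0.1067 0.0795] ((0.5918934345245361, 0.07445821911096573), (0.2149520218372345, 0.0782998725771904), 31.587255477905273) 0.8522761397739554
0.06 391 [0.6308 0.0965 0.154 ] ((0.6020724177360535, 0.04960976541042328), (0.19861143827438354, 0.06113967299461365), 55.6910514831543) 0.8522761397739554
0.08 288 [0.6251 0.0933 0.1846] ((0.5978905558586121, 0.04855675622820854), (0.1925852745771408, 0.05391332134604454), 55.24284744262695) 0.8522761397739554
0.1 212 [0.6179 0.0884 0.2186] ((0.5948199033737183, 0.04767557606101036), (0.1876361221075058, 0.04987245425581932), 55.24284744262695) 0.8522761397739554
scene bare [ 0.62449448 -0.11041879  0.07383745] [0.65075322 0.10957187 0.07860126]
```

View pics/c1.png

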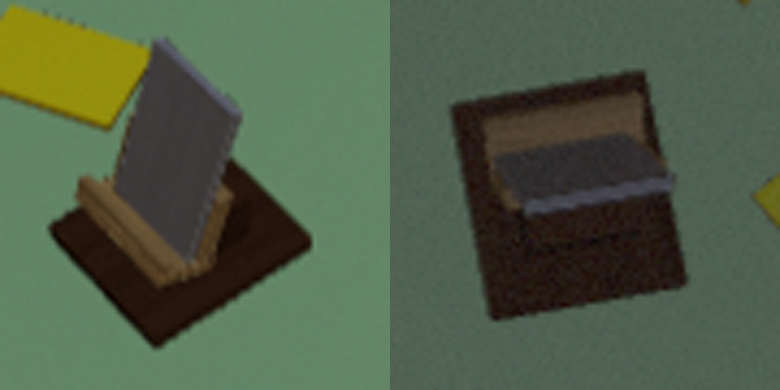

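The crop confirms it: a plain grey steel back on the dark rest at scene (240,147), leaning towards the robot. Next I measure the plane and top edge, dropping pixels with no depth.

```bash
python3 - <<'E'
from h import *
for n in("top","scene"):
    c=capture(n);P=cloud(c);P=P[c["depth"]>0]
    s=P[(abs(P[:,0]-.62)<.07)&(abs(P[:,1]+.12)<.06)&(P[:,2]<.15)]
    s2=s[s[:,2]>.008]
    q=s[s[:,2]>.074]
    m=q.mean(0);w=np.linalg.svd(q-m)[2]; r=cv2.minAreaRect(q[:,:2].astype(np.float32))
    print(n,len(q),m.round(4),w.round(3).tolist(),r,np.percentile(q[:,2],98))
    print(' base',cv2.minAreaRect(s2[:,:2].astype(np.float32)))
    for yaw in (8,9,10,11,12):
        a=np.radians(yaw);R2=np.array([[np.cos(a),np.sin(a)],[-np.sin(a),np.cos(a)]])
        l=(q[:,:2]-[.62,-.1215])@R2.T; b=(s2[(s2[:,2]<.016)][:,:2]-[.62,-.1215])@R2.T
        print(yaw,np.percentile(l,[1,99],axis=0).round(4).tolist(),np.percentile(b,[.5,99.5],axis=0).round(4).tolist())
E
```

```text
top 346 [ 0.6123 -0.1159  0.1032] [[0.151, -0.987, 0.06], [-0.404, -0.007, 0.915], [-0.902, -0.162, -0.4]] ((0.6137281060218811, -0.11646882444620132), (0.02163202501833439, 0.059861935675144196), 9.906885147094727) 0.11878447512707752
 base ((0.6187223196029663, -0.1190086230635643), (0.09999562799930573, 0.09035546332597733), 10.055795669555664)
8 [[-0.0166, -0.0233], [0.0048, 0.0354]] [[-0.0513, -0.0422], [0.0494, 0.0482]]
9 [[-0.0163, -0.0232], [0.0047, 0.0356]] [[-0.0507, -0.0419], [0.049, 0.0477]]
10 [[-0.016, -0.0232], [0.0047, 0.0357]] [[-0.0506, -0.0417], [0.049, 0.0475]]
11 [[-0.016, -0.0232], [0.0051, 0.0358]] [[-0.0505, -0.042], [0.0488, 0.0478]]
12 [[-0.0162, -0.0231], [0.0054, 0.0359]] [[-0.051, -0.0423], [0.0492, 0.0483]]
scene 504 [ 0.616  -0.1134  0.0978] [[0.177, -0.984, 0.031], [-0.363, -0.036, 0.931], [0.915, 0.177, 0.363]] ((0.6148420572280884, -0.11561071872711182), (0.022395215928554535, 0.06122785806655884), 11.365439414978027) 0.11703963049889977
 base ((0.6214393377304077, -0.11755639314651489), (0.09999103099107742, 0.09195724874734879), 10.42325210571289)
8 [[-0.0139, -0.0222], [0.0068, 0.0367]] [[-0.0489, -0.0389], [0.052, 0.0493]]
9 [[-0.0136, -0.0222], [0.0068, 0.0368]] [[-0.0483, -0.0395], [0.0517, 0.0489]]
10 [[-0.0135, -0.0222], [0.0067, 0.0368]] [[-0.0477, -0.0401], [0.0516, 0.0488]]
11 [[-0.0134, -0.0222], [0.0069, 0.0368]] [[-0.0474, -0.0408], [0.0521, 0.0489]]
12 [[-0.0132, -0.0222], [0.0071, 0.0368]] [[-0.0472, -0.0416], [0.0526, 0.0493]]
```

```bash
cat >> h.py <<'E'
YAW=np.radians(10); O=np.array([.620,-.1183,0])
RR=R.from_euler('z',YAW).as_matrix()
u=RR@[-.342,0,.940]; n=RR@[.940,0,.342]; ey=RR@[0,1,0.]
def tool(th,flip=0):   # grasp th: fingers lean to -y ; flip: turned 180 about u
    s=-1 if flip else 1
    z=-np.cos(th)*u-s*np.sin(th)*ey; y=s*n
    return np.c_[np.cross(y,z),y,z]
def model_R(q): return (R.from_euler('z',q[0])*R.from_euler('y',q[1]+q[2])*R.from_euler('z',q[3])*R.from_euler('y',q[4])*R.from_euler('z',q[5]+np.pi/2)).as_matrix()
def rel(p,Rt,o=None):
    o=o or observe(); R0=rot(o["tool_rot"])
    return (R0.T@(p-o["ee_pos"])).round(4), R.from_matrix(R0.T@Rt).as_rotvec().round(3)
E
python3 - <<'E'
from h import *
o=observe()
print(np.abs(model_R(o["joint_pos"])-rot(o["tool_rot"])).max())
Rt=tool(np.radians(30)); G=O+RR@[.0228,.003,.033]+.071*u
print(G,G+.019*Rt[:,2]);print(Rt.round(3))
print(rel(G+(.019-.13)*Rt[:,2],Rt), G-.111*Rt[:,2])
E
```

```text
3.3306690738754696e-16
[ 0.61801957 -0.11560292  0.09974   ] [ 0.62521117 -0.1239814   0.08427279]
[[ 0.018  0.926  0.379]
 [ 0.883  0.163 -0.441]
 [-0.47   0.342 -0.814]]
(array([ 0.5345, -0.45  ,  0.0129]), array([-0.648, -0.171, -1.321])) [ 0.5760055  -0.06665496  0.19010109]
```

Emit:
{"api": "play_rows", "payload": {
  "targets": [
    {"dx":0.2,"dy":-0.2,"dz":-0.08,"ax":-0.3,"ay":-0.08,"az":-0.6,"hand":1},
    {"dx":0.2,"dy":-0.2,"dz":-0.08,"ax":-0.3,"ay":-0.08,"az":-0.6,"hand":1},
    {"dx":0.2,"dy":-0.2,"dz":-0.08,"ax":-0.3,"ay":-0.08,"az":-0.6,"hand":1},
    {"dx":0.2,"dy":-0.2,"dz":-0.08,"ax":-0.3,"ay":-0.08,"az":-0.6,"hand":1},
    {"dx":0.534,"dy":-0.45,"dz":-0.05,"ax":-0.648,"ay":-0.171,"az":-1.321,"hand":1},
    {"dx":0.534,"dy":-0.45,"dz":-0.05,"ax":-0.648,"ay":-0.171,"az":-1.321,"hand":1},
    {"dx":0.534,"dy":-0.45,"dz":-0.05,"ax":-0.648,"ay":-0.171,"az":-1.321,"hand":1},
    {"dx":0.534,"dy":-0.45,"dz":-0.05,"ax":-0.648,"ay":-0.171,"az":-1.321,"hand":1},
    {"dx":0.534,"dy":-0.45,"dz":-0.05,"ax":-0.648,"ay":-0.171,"az":-1.321,"hand":1},
    {"dx":0.534,"dy":-0.45,"dz":-0.05,"ax":-0.648,"ay":-0.171,"az":-1.321,"hand":1}
  ]
}}

```text
time: 1.55
ee_pos: [0.5259, -0.133, 0.2568]
tool_rot: [0.304, 0.645, 0.7, -0.035]
wrist_force: [-0.0, -1.0, 0.8]
opening: 0.0854
grip_force: 0.0
```

```bash
python3 - <<'E'
from h import *
o=observe();print(o["time"],o["joint_pos"].round(4).tolist(),o["ee_pos"].round(4).tolist(),np.abs(model_R(o["joint_pos"])-rot(o["tool_rot"])).max())
Rt=tool(np.radians(30)); G=O+RR@[.0228,.003,.033]+.071*u
print(rel(G+(.019-.13)*Rt[:,2],Rt))
E
```

```text
1.55 [0.021, -0.3056, 2.1933, -0.6002, 0.92, 0.23] [0.5259, -0.133, 0.2568] 2.7755575615628914e-16
(array([0.0908, 0.0343, 0.044 ]), array([0.002, 0.001, 0.   ]))
```

Emit:
{"api": "play_rows", "payload": {
  "targets": [
    {"dx":0.091,"dy":0.034,"dz":0.044,"hand":1},
    {"dx":0.091,"dy":0.034,"dz":0.044,"hand":1},
    {"dx":0.091,"dy":0.034,"dz":0.044,"hand":1}
  ]
}}

```text
invalid input
```

```bash
python3 - <<'E'
from h import *
from scipy.optimize import least_squares
o=observe();q=o["joint_pos"];print(o["time"],q.round(4).tolist(),o["ee_pos"].round(4).tolist())
G=O+RR@[.0228,.003,.033]+.071*u
for th in (30,20,25): 
  Rt=tool(np.radians(th)); print(th,rel(G+(.019-.13)*Rt[:,2],Rt))
# final j6 needed, assuming forearm direction: lateral shift of j1 by wrist side
from itertools import product
for th,j1,p in product((20,25,30,35),(-.15,-.25,-.35),(1.75,1.9,2.05)):
    T=tool(np.radians(th),1)
    F=(R.from_euler('z',j1)*R.from_euler('y',p)).as_matrix()
    e=R.from_matrix(F.T@T).as_euler('ZYZ')
    print(th,j1,p,[round(float((x+np.pi)%(2*np.pi)-np.pi),2) for x in (e[0],e[1],e[2]-np.pi/2)])
E
```

```text
1.55 [0.021, -0.3056, 2.1933, -0.6002, 0.92, 0.23] [0.5259, -0.133, 0.2568]
30 (array([0.0908, 0.0343, 0.044 ]), array([0.002, 0.001, 0.   ]))
20 (array([0.0716, 0.0343, 0.0457]), array([0.002, 0.176, 0.001]))
25 (array([0.0812, 0.0343, 0.0444]), array([0.002, 0.088, 0.   ]))
20 -0.15 1.75 [0.47, 1.21, 2.63]
20 -0.15 1.9 [0.5, 1.08, 2.55]
20 -0.15 2.05 [0.55, 0.95, 2.46]
20 -0.25 1.75 [0.49, 1.26, 2.53]
20 -0.25 1.9 [0.51, 1.13, 2.46]
20 -0.25 2.05 [0.56, 1.0, 2.37]
20 -0.35 1.75 [0.49, 1.31, 2.44]
20 -0.35 1.9 [0.52, 1.17, 2.37]
20 -0.35 2.05 [0.56, 1.04, 2.28]
25 -0.15 1.75 [0.55, 1.26, 2.6]
25 -0.15 1.9 [0.58, 1.13, 2.51]
25 -0.15 2.05 [0.63, 1.01, 2.42]
25 -0.25 1.75 [0.56, 1.31, 2.51]
25 -0.25 1.9 [0.59, 1.18, 2.43]
25 -0.25 2.05 [0.63, 1.06, 2.33]
25 -0.35 1.75 [0.56, 1.36, 2.43]
25 -0.35 1.9 [0.58, 1.24, 2.34]
25 -0.35 2.05 [0.62, 1.11, 2.25]
30 -0.15 1.75 [0.63, 1.3, 2.58]
30 -0.15 1.9 [0.66, 1.18, 2.48]
30 -0.15 2.05 [0.71, 1.07, 2.38]
30 -0.25 1.75 [0.63, 1.36, 2.5]
30 -0.25 1.9 [0.66, 1.24, 2.4]
30 -0.25 2.05 [0.69, 1.12, 2.3]
30 -0.35 1.75 [0.63, 1.42, 2.42]
30 -0.35 1.9 [0.65, 1.3, 2.32]
30 -0.35 2.05 [0.68, 1.18, 2.23]
35 -0.15 1.75 [0.71, 1.35, 2.56]
35 -0.15 1.9 [0.73, 1.24, 2.46]
35 -0.15 2.05 [0.78, 1.13, 2.35]
35 -0.25 1.75 [0.7, 1.41, 2.48]
35 -0.25 1.9 [0.72, 1.3, 2.38]
35 -0.25 2.05 [0.76, 1.19, 2.28]
35 -0.35 1.75 [0.69, 1.48, 2.41]
35 -0.35 1.9 [0.71, 1.36, 2.31]
35 -0.35 2.05 [0.74, 1.25, 2.21]
```

Emit:
{"api": "play_rows", "payload": {
  "targets": [
    {"dx":0.091,"dy":0.034,"dz":0.044,"ax":0,"ay":0,"az":0,"hand":1},
    {"dx":0.091,"dy":0.034,"dz":0.044,"ax":0,"ay":0,"az":0,"hand":1},
    {"dx":0.091,"dy":0.034,"dz":0.044,"ax":0,"ay":0,"az":0,"hand":1}
  ]
}}

```text
time: 1.92
ee_pos: [0.5747, -0.0668, 0.1859]
tool_rot: [0.301, 0.645, 0.702, -0.037]
wrist_force: [-0.1, -0.1, -0.2]
opening: 0.0851
grip_force: 0.0
```

```bash
python3 - <<'E'
from h import *
o=observe();q=o["joint_pos"];print(o["time"],q.round(4).tolist(),o["ee_pos"].round(4).tolist())
G=O+RR@[.0228,.003,.033]+.071*u
Rt=tool(np.radians(30)); print(rel(G+.019*Rt[:,2],Rt))
for k in("scene","top"):
    c=capture(k); cv2.imwrite("pics/p_%s.png"%k,c["color"])
s=cv2.imread("pics/p_scene.png")[60:240,150:350];t=cv2.imread("pics/p_top.png")[110:290,220:420]
cv2.imwrite("pics/p.png",np.hstack([cv2.resize(x,(400,360),interpolation=cv2.INTER_CUBIC) for x in(s,t)]))
E
```

```text
1.925 [0.168, -0.1064, 2.1686, -0.709, 0.8686, 0.4955] [0.5747, -0.0668, 0.1859]
(array([-0.002 ,  0.0031,  0.127 ]), array([-0.004, -0.001,  0.005]))
```

View pics/p.png

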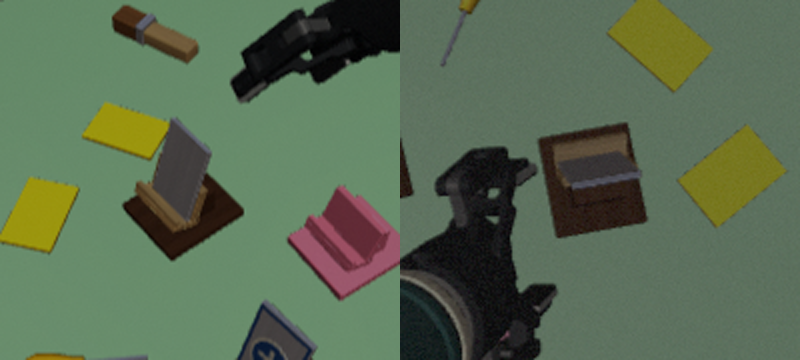

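The hand is above and on the +y side; its finger tips at crop (535,170) and (545,295) straddle the plaque's plane, and the plaque (600,168) is untouched. Now I go in along the tool and close.

Emit:
{"api": "play_rows", "payload": {
  "targets": [
    {"dx":-0.002,"dy":0.003,"dz":0.06,"ax":0,"ay":0,"az":0,"hand":1},
    {"dx":-0.002,"dy":0.003,"dz":0.1,"ax":0,"ay":0,"az":0,"hand":1},
    {"dx":-0.002,"dy":0.003,"dz":0.127,"ax":0,"ay":0,"az":0,"hand":1},
    {"dx":-0.002,"dy":0.003,"dz":0.127,"ax":0,"ay":0,"az":0,"hand":1},
    {"dx":-0.002,"dy":0.003,"dz":0.127,"ax":0,"ay":0,"az":0,"hand":1}
  ],
  "squeeze": 60
}}

```text
time: 2.65
ee_pos: [0.6268, -0.1268, 0.0902]
tool_rot: [0.304, 0.646, 0.699, -0.035]
wrist_force: [-0.2, -0.0, -0.4]
opening: 0.0854
grip_force: 0.0
```

```bash
python3 - <<'E'
from h import *
o=observe();q=o["joint_pos"];print(o["time"],q.round(4).tolist(),o["wrist_force"])
G=O+RR@[.0228,.003,.033]+.071*u
Rt=tool(np.radians(30)); print(rel(G+.019*Rt[:,2],Rt))
for k in("scene","top"):
    c=capture(k); cv2.imwrite("pics/p_%s.png"%k,c["color"])
s=cv2.imread("pics/p_scene.png")[60:240,150:350];t=cv2.imread("pics/p_top.png")[110:290,220:420]
cv2.imwrite("pics/p2.png",np.hstack([cv2.resize(x,(400,360),interpolation=cv2.INTER_CUBIC) for x in(s,t)]))
E
```

```text
2.65 [0.0298, 0.1026, 2.1674, -0.8654, 0.6375, 0.6052] [-0.24008346 -0.02045892 -0.43042898]
(array([ 0.0052, -0.0031,  0.003 ]), array([ 0.002,  0.002, -0.002]))
```

View pics/p2.png

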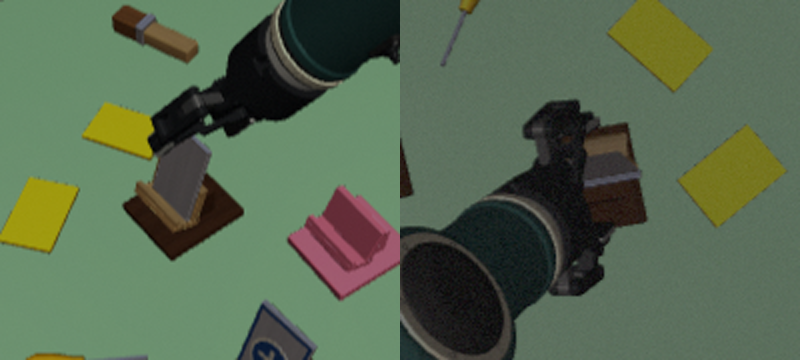

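The fingers straddle the plaque, front finger at scene crop (165,135), and there is no contact yet. I close.

Emit:
{"api": "play_rows", "payload": {
  "targets": [
    {"dx":0.004,"dy":-0.002,"dz":0.003,"ax":0,"ay":0,"az":0,"hand":1},
    {"dx":0.004,"dy":-0.002,"dz":0.003,"ax":0,"ay":0,"az":0,"hand":0},
    {"dx":0.004,"dy":-0.002,"dz":0.003,"ax":0,"ay":0,"az":0,"hand":0},
    {"dx":0.004,"dy":-0.002,"dz":0.003,"ax":0,"ay":0,"az":0,"hand":0},
    {"dx":0.004,"dy":-0.002,"dz":0.003,"ax":0,"ay":0,"az":0,"hand":0},
    {"dx":0.004,"dy":-0.002,"dz":0.003,"ax":0,"ay":0,"az":0,"hand":0},
    {"dx":0.004,"dy":-0.002,"dz":0.003,"ax":0,"ay":0,"az":0,"hand":0},
    {"dx":0.004,"dy":-0.002,"dz":0.003,"ax":0,"ay":0,"az":0,"hand":0}
  ],
  "squeeze": 60
}}

```text
time: 3.75
ee_pos: [0.625, -0.1245, 0.0829]
tool_rot: [0.303, 0.646, 0.7, -0.036]
wrist_force: [-5.7, 0.5, 3.3]
opening: 0.0044
grip_force: 59.2
```

```bash
python3 - <<'E'
from h import *
o=observe();q=o["joint_pos"];print(o["time"],q.round(4).tolist(),o["wrist_force"],o["torque"],o["ee_pos"])
G=O+RR@[.0228,.003,.033]+.071*u
Rt=tool(np.radians(30)); print(rel(G+.019*Rt[:,2],Rt), (rot(o["tool_rot"]).T@(.14*u)).round(4),(rot(o["tool_rot"]).T@(-n)).round(4))
E
```

```text
3.75 [0.0347, 0.1121, 2.1726, -0.8773, 0.633, 0.6231] [-5.69013862  0.51202064  3.28677528] [-0.08041643  0.8200755  -0.38436801] [ 0.62498643 -0.1245153   0.08290611]
(array([-0.0002,  0.0008, -0.0013]), array([-0.001,  0.001, -0.   ])) [-7.010e-02 -1.000e-04 -1.212e-01] [-0.     -1.0003  0.0012]
```

Emit:
{"api": "play_rows", "payload": {
  "targets": [
    {"dx":-0.015,"dy":0,"dz":-0.026,"ax":0,"ay":0,"az":0,"hand":0},
    {"dx":-0.04,"dy":0,"dz":-0.069,"ax":0,"ay":0,"az":0,"hand":0},
    {"dx":-0.07,"dy":0,"dz":-0.121,"ax":0,"ay":0,"az":0,"hand":0},
    {"dx":-0.07,"dy":0,"dz":-0.121,"ax":0,"ay":0,"az":0,"hand":0}
  ]
}}

```text
time: 4.25
ee_pos: [0.5819, -0.1323, 0.2215]
tool_rot: [0.307, 0.646, 0.698, -0.031]
wrist_force: [1.1, 0.4, -2.0]
opening: 0.0047
grip_force: 59.1
```

Emit:
{"api": "play_rows", "payload": {
  "targets": [
    {"dx":0,"dy":0,"dz":0,"ax":0.09,"ay":0,"az":0.156,"hand":0},
    {"dx":0,"dy":0,"dz":0,"ax":0.18,"ay":0,"az":0.312,"hand":0},
    {"dx":0,"dy":0,"dz":0,"ax":0.27,"ay":0,"az":0.468,"hand":0},
    {"dx":0,"dy":0,"dz":0,"ax":0.36,"ay":0,"az":0.624,"hand":0},
    {"dx":0,"dy":0,"dz":0,"ax":0.45,"ay":0,"az":0.78,"hand":0},
    {"dx":0,"dy":0,"dz":0,"ax":0.54,"ay":0,"az":0.936,"hand":0},
    {"dx":0,"dy":0,"dz":0,"ax":0.63,"ay":0,"az":1.092,"hand":0},
    {"dx":0,"dy":0,"dz":0,"ax":0.72,"ay":0,"az":1.248,"hand":0},
    {"dx":0,"dy":0,"dz":0,"ax":0.81,"ay":0,"az":1.404,"hand":0},
    {"dx":0,"dy":0,"dz":0,"ax":0.81,"ay":0,"az":1.404,"hand":0}
  ]
}}

```text
time: 5.5
ee_pos: [0.5786, -0.1342, 0.212]
tool_rot: [-0.003, 0.994, 0.063, -0.089]
wrist_force: [-0.6, 0.3, -1.6]
opening: 0.0042
grip_force: 59.1
```

```bash
python3 - <<'E'
from h import *
o=observe();q=o["joint_pos"];print(o["time"],q.round(3).tolist(),o["ee_pos"])
G=O+RR@[.0228,.003,.033]+.071*u
Rt=tool(np.radians(30),1); print(rel(G+.019*Rt[:,2]+.13*u,Rt))
c=capture("scene"); cv2.imwrite("pics/f.png",c["color"][60:300,100:420])
E
```

```text
5.5 [-0.24, 0.231, 1.639, -0.048, 1.443, 1.214] [ 0.57859583 -0.134238    0.21204049]
(array([ 0.0032, -0.021 ,  0.0054]), array([0.762, 0.   , 1.315]))
```

View pics/f.png

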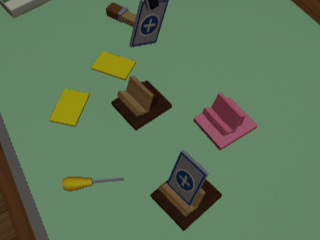

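The plaque is held and half turned, with its blue face showing at crop (150,25). The rest at (140,105) is empty and the other plaque (185,180) is untouched. I continue the turn.

Emit:
{"api": "play_rows", "payload": {
  "targets": [
    {"dx":0,"dy":0,"dz":0,"ax":0.085,"ay":0,"az":0.146,"hand":0},
    {"dx":0,"dy":-0.005,"dz":0,"ax":0.17,"ay":0,"az":0.292,"hand":0},
    {"dx":0,"dy":-0.008,"dz":0,"ax":0.255,"ay":0,"az":0.438,"hand":0},
    {"dx":0,"dy":-0.011,"dz":0,"ax":0.34,"ay":0,"az":0.584,"hand":0},
    {"dx":0,"dy":-0.014,"dz":0,"ax":0.425,"ay":0,"az":0.73,"hand":0},
    {"dx":0,"dy":-0.017,"dz":0,"ax":0.51,"ay":0,"az":0.876,"hand":0},
    {"dx":0,"dy":-0.021,"dz":0,"ax":0.595,"ay":0,"az":1.022,"hand":0},
    {"dx":0.003,"dy":-0.021,"dz":0,"ax":0.68,"ay":0,"az":1.168,"hand":0},
    {"dx":0.003,"dy":-0.021,"dz":0.005,"ax":0.762,"ay":0,"az":1.315,"hand":0},
    {"dx":0.003,"dy":-0.021,"dz":0.005,"ax":0.762,"ay":0,"az":1.315,"hand":0}
  ]
}}

```text
time: 6.8
ee_pos: [0.5756, -0.1104, 0.2071]
tool_rot: [-0.292, 0.759, -0.576, -0.088]
wrist_force: [-0.6, -0.3, -3.2]
opening: 0.0045
grip_force: 59.2
```

```bash
cat > m.py <<'E'
from h import *
o=observe();q=o["joint_pos"];print(o["time"],q.round(3).tolist(),o["ee_pos"])
G=O+RR@[.0228,.003,.033]+.071*u
Rt=tool(np.radians(30),1); print(rel(G+.019*Rt[:,2]+.13*u,Rt,o))
c=capture("scene"); t=capture("top"); im=np.hstack([c["color"][20:200,150:350],t["color"][90:270,220:420]])
cv2.imwrite("pics/%.2f.png"%o["time"],cv2.resize(im,(800,360)))
# plate in rest-lean frame: points around held plate
for k in(c,t):
    P=cloud(k);I=k["color"].astype(int);m=(k["depth"]>0)
    L=(P-(O+RR@[.0228,0,.033]))@np.c_[n,ey,u]
    zc=L[...,2]; g=rot(o["tool_rot"])
    T=(P-o["ee_pos"])@g
    m&=(abs(L[...,0])<.03)&(abs(L[...,1])<.06)&(T[...,2]>-.002)&(P[...,2]>.1)&(T[...,2]<.09)
    m&=I[...,1]-I[...,2]<45
    s=L[m]; print(len(s),np.percentile(s,[2,50,98],axis=0).round(4).tolist())
    if len(s)>30:
        w=np.linalg.svd(s-np.median(s,0),full_matrices=False)[2]; print(' normal',w[2].round(3))
        r=cv2.minAreaRect(s[:,1:].astype(np.float32)); print(' rect',r)
E
python3 m.py
```

```text
6.8 [-0.605, 0.156, 1.859, 0.615, 1.349, 2.056] [ 0.57556857 -0.11042285  0.2070977 ]
(array([ 0.0032, -0.0017, -0.0004]), array([0.003, 0.002, 0.003]))
675 [[-0.0023, -0.0212, 0.1344], [0.0021, 0.0155, 0.16], [0.004, 0.0359, 0.194]]
 normal [ 1.     0.024 -0.001]
 rect ((0.007051989436149597, 0.1664021611213684), (0.0671960785984993, 0.06121915206313133), 88.5255355834961)
327 [[-0.001, -0.0222, 0.1376], [0.0025, 0.0129, 0.161], [0.0034, 0.0344, 0.1933]]
 normal [-1.    -0.021  0.004]
 rect ((0.004688352346420288, 0.1666630059480667), (0.05961647629737854, 0.06077389419078827), 0.15616893768310547)
```

The plaque is held flipped and square to the rest, with its lower edge about 133 mm above the seat along the plaque. I compute the lowering vector.

```bash
python3 - <<'E'
from h import *
o=observe();g=rot(o["tool_rot"]);G=O+RR@[.0228,.003,.033]+.071*u
Rt=tool(np.radians(30),1)
for h in(.13,.06,.02,.0): print(h,rel(G+.019*Rt[:,2]+h*u+.004*n-.004*ey,Rt,o))
E
```

```text
0.13 (array([ 0.0067, -0.0031, -0.0011]), array([0.001, 0.   , 0.006]))
0.06 (array([ 0.0417, -0.0029,  0.0596]), array([0.001, 0.   , 0.006]))
0.02 (array([ 0.0617, -0.0029,  0.0942]), array([0.001, 0.   , 0.006]))
0.0 (array([ 0.0717, -0.0028,  0.1115]), array([0.001, 0.   , 0.006]))
```

View pics/6.80.png

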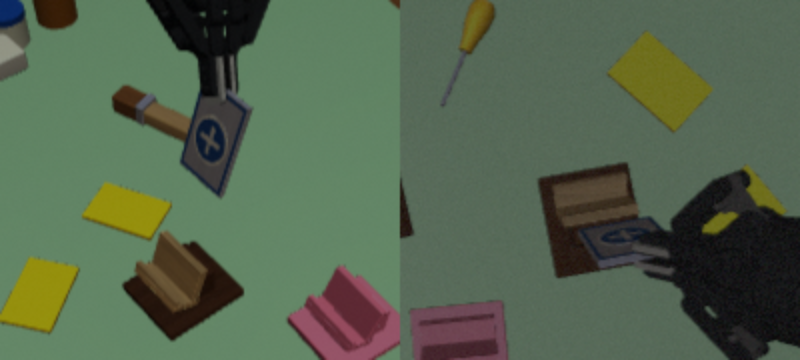

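The blue face points to the open side (scene crop 210,140) above the empty rest (180,285). I lower it in two stages.

Emit:
{"api": "play_rows", "payload": {
  "targets": [
    {"dx":0.007,"dy":-0.003,"dz":-0.001,"ax":0,"ay":0,"az":0.005,"hand":0},
    {"dx":0.025,"dy":-0.003,"dz":0.03,"ax":0,"ay":0,"az":0.005,"hand":0},
    {"dx":0.042,"dy":-0.003,"dz":0.06,"ax":0,"ay":0,"az":0.005,"hand":0},
    {"dx":0.054,"dy":-0.003,"dz":0.08,"ax":0,"ay":0,"az":0.005,"hand":0},
    {"dx":0.062,"dy":-0.003,"dz":0.094,"ax":0,"ay":0,"az":0.005,"hand":0},
    {"dx":0.062,"dy":-0.003,"dz":0.094,"ax":0,"ay":0,"az":0.005,"hand":0},
    {"dx":0.062,"dy":-0.003,"dz":0.094,"ax":0,"ay":0,"az":0.005,"hand":0}
  ]
}}

```text
time: 7.78
ee_pos: [0.6205, -0.111, 0.1058]
tool_rot: [-0.293, 0.757, -0.578, -0.087]
wrist_force: [0.5, 0.4, -1.8]
opening: 0.0043
grip_force: 59.2
```

```bash
python3 - <<'E'
from h import *
o=observe();G=O+RR@[.0228,.003,.033]+.071*u
Rt=tool(np.radians(30),1)
print(o["wrist_force"],o["joint_pos"].round(2))
for h in(.02,.0): print(h,rel(G+.019*Rt[:,2]+h*u+.004*n-.004*ey,Rt,o))
c=capture("scene"); t=capture("top")
I=[cv2.resize(x,(400,400),interpolation=cv2.INTER_CUBIC) for x in(c["color"][100:200,190:290],t["color"][150:250,270:370])]
cv2.imwrite("pics/low.png",np.hstack(I))
for k in(c,t):
    P=cloud(k);L=(P-(O+RR@[.0228,0,.033]))@np.c_[n,ey,u];T=(P-o["ee_pos"])@rot(o["tool_rot"])
    m=(k["depth"]>0)&(abs(L[...,0])<.02)&(abs(L[...,1])<.06)&(T[...,2]>0)&(L[...,2]>.045)&(L[...,2]<.13)
    s=L[m];print(len(s),np.percentile(s,[2,50,98],axis=0).round(4).tolist())
E
```

```text
[ 0.46459566  0.40218633 -1.76193764] [-0.57  0.33  1.85  0.66  1.19  1.98]
0.02 (array([-0.0007,  0.0012,  0.0016]), array([-0.002,  0.   , -0.002]))
0.0 (array([0.0093, 0.0012, 0.0189]), array([-0.002,  0.   , -0.002]))
261 [[0.0042, -0.0277, 0.0456], [0.0092, 0.0111, 0.0591], [0.0111, 0.0278, 0.0822]]
110 [[0.0048, -0.0291, 0.0457], [0.0082, 0.0095, 0.0595], [0.0089, 0.0264, 0.081]]
```

View pics/low.png

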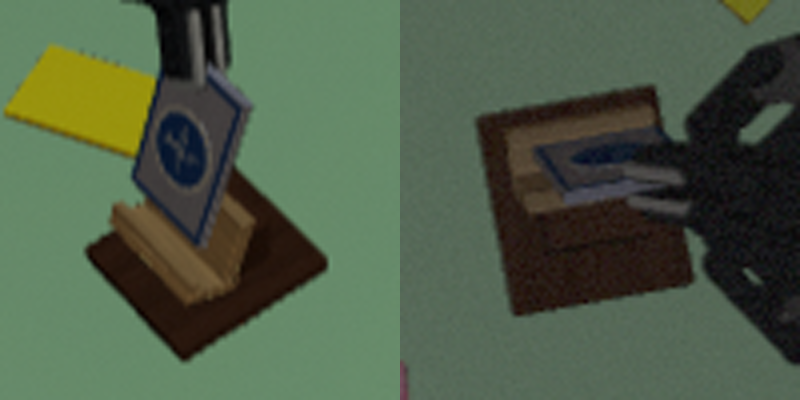

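The plaque is just above the ledge behind the lip (scene crop 200,245), square, about 5 mm off the board. I lower it the last 20 mm.

Emit:
{"api": "play_rows", "payload": {
  "targets": [
    {"dx":0.005,"dy":0.002,"dz":0.01,"ax":0,"ay":0,"az":0,"hand":0},
    {"dx":0.008,"dy":0.002,"dz":0.015,"ax":0,"ay":0,"az":0,"hand":0},
    {"dx":0.009,"dy":0.002,"dz":0.018,"ax":0,"ay":0,"az":0,"hand":0},
    {"dx":0.009,"dy":0.002,"dz":0.018,"ax":0,"ay":0,"az":0,"hand":0},
    {"dx":0.009,"dy":0.002,"dz":0.018,"ax":0,"ay":0,"az":0,"hand":0}
  ]
}}

```text
time: 8.5
ee_pos: [0.6247, -0.1086, 0.0853]
tool_rot: [-0.293, 0.756, -0.578, -0.088]
wrist_force: [0.4, 0.1, -2.4]
opening: 0.0042
grip_force: 59.2
```

```bash
python3 - <<'E'
from h import *
o=observe();G=O+RR@[.0228,.003,.033]+.071*u
Rt=tool(np.radians(30),1)
print(o["wrist_force"]);print(rel(G+.019*Rt[:,2]+.004*n-.004*ey,Rt,o))
for k in("scene","top"):
    k=capture(k);P=cloud(k);L=(P-(O+RR@[.0228,0,.033]))@np.c_[n,ey,u];T=(P-o["ee_pos"])@rot(o["tool_rot"])
    m=(k["depth"]>0)&(abs(L[...,0])<.02)&(abs(L[...,1])<.06)&(T[...,2]>-.02)&(L[...,2]>.045)&(L[...,2]<.13)
    s=L[m];print(len(s),np.percentile(s,[2,50,98],axis=0).round(4).tolist())
E
```

```text
[ 0.35023132  0.12224631 -2.35218833]
(array([ 0.0003, -0.0016,  0.0001]), array([-0.001,  0.001, -0.003]))
296 [[0.0014, -0.027, 0.0457], [0.0061, 0.0114, 0.0602], [0.008, 0.0294, 0.0849]]
105 [[0.0014, -0.0078, 0.046], [0.0048, 0.0148, 0.0627], [0.006, 0.0281, 0.0859]]
```

There is no contact yet: only the weight shows, and the face sits about 5–6 mm forward of the seat plane. I go 3 mm lower, open and back out along the tool.

Emit:
{"api": "play_rows", "payload": {
  "targets": [
    {"dx":0.0015,"dy":0,"dz":0.003,"ax":0,"ay":0,"az":0,"hand":0},
    {"dx":0.0015,"dy":0,"dz":0.003,"ax":0,"ay":0,"az":0,"hand":0},
    {"dx":0.0015,"dy":0,"dz":0.003,"ax":0,"ay":0,"az":0,"hand":0.2},
    {"dx":0.0015,"dy":0,"dz":0.003,"ax":0,"ay":0,"az":0,"hand":0.4},
    {"dx":0.0015,"dy":0,"dz":0.003,"ax":0,"ay":0,"az":0,"hand":0.6},
    {"dx":0.0015,"dy":0,"dz":0.003,"ax":0,"ay":0,"az":0,"hand":0.6},
    {"dx":0.0015,"dy":0,"dz":0.003,"ax":0,"ay":0,"az":0,"hand":0.6},
    {"dx":0.0015,"dy":0,"dz":0.003,"ax":0,"ay":0,"az":0,"hand":0.6}
  ]
}}

```text
time: 9.6
ee_pos: [0.6258, -0.1082, 0.0821]
tool_rot: [-0.293, 0.756, -0.578, -0.088]
wrist_force: [-0.1, -0.3, 0.3]
opening: 0.0512
grip_force: 0.0
```

Emit:
{"api": "play_rows", "payload": {
  "targets": [
    {"dx":0,"dy":0,"dz":-0.02,"ax":0,"ay":0,"az":0,"hand":0.6},
    {"dx":0,"dy":0,"dz":-0.05,"ax":0,"ay":0,"az":0,"hand":0.6},
    {"dx":0,"dy":0,"dz":-0.1,"ax":0,"ay":0,"az":0,"hand":0.6},
    {"dx":0,"dy":0,"dz":-0.15,"ax":0,"ay":0,"az":0,"hand":0.6},
    {"dx":0,"dy":0,"dz":-0.17,"ax":0,"ay":0,"az":0,"hand":0.6},
    {"dx":0,"dy":0,"dz":-0.17,"ax":0,"ay":0,"az":0,"hand":0.6},
    {"dx":0,"dy":0,"dz":-0.17,"ax":0,"ay":0,"az":0,"hand":0.6},
    {"dx":0,"dy":0,"dz":-0.17,"ax":0,"ay":0,"az":0,"hand":0.6}
  ]
}}

```text
time: 10.6
ee_pos: [0.5899, -0.1991, 0.2182]
tool_rot: [-0.293, 0.756, -0.578, -0.09]
wrist_force: [-0.2, -0.6, 0.5]
opening: 0.0514
grip_force: 0.0
```

```bash
python3 - <<'E'
from h import *
c=capture("scene"); t=capture("top")
I=[cv2.resize(x,(400,400),interpolation=cv2.INTER_CUBIC) for x in(c["color"][100:200,190:290],t["color"][150:250,270:370])]
cv2.imwrite("pics/end.png",np.hstack(I))
for k in(c,t):
    P=cloud(k);L=(P-(O+RR@[.0228,0,.033]))@np.c_[n,ey,u]
    m=(k["depth"]>0)&(abs(L[...,0])<.02)&(abs(L[...,1])<.05)&(L[...,2]>.045)&(L[...,2]<.13)
    s=L[m];print(len(s),np.percentile(s,[2,50,98],axis=0).round(4).tolist())
    f=s[s[:,2]<.085];w=np.linalg.svd(f-f.mean(0),full_matrices=False)[2];print(w[2].round(3))
print(observe()["wrist_force"],observe()["time"])
E
```

```text
555 [[-0.0155, -0.0288, 0.0461], [-0.008, 0.0012, 0.0687], [-0.0017, 0.0289, 0.089]]
[0.973 0.019 0.232]
524 [[-0.0185, -0.0303, 0.0466], [-0.0101, -0.0016, 0.0741], [-0.0033, 0.0276, 0.0918]]
[-0.974 -0.007 -0.228]
[-0.37778945 -0.15116088 -0.41740323] 10.7
```

View pics/end.png

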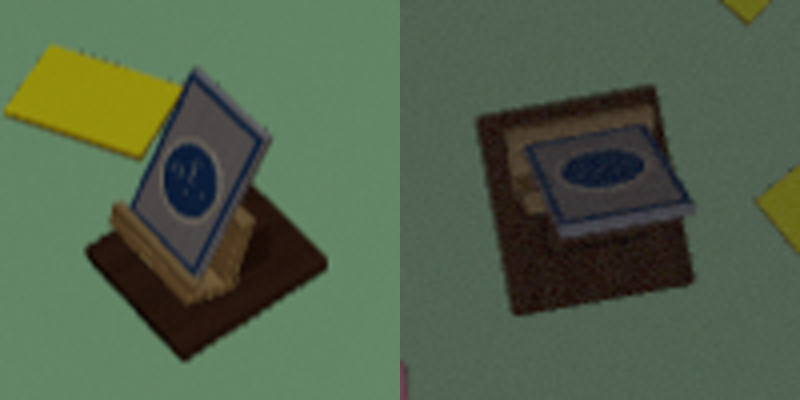

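The plaque is in the rest with its blue face out and the robot clear. It leans about 33°, because its foot slid against the lip (scene crop 195,275): I let go roughly 5 mm too far forward. I'll regrasp, lift slightly, straighten it, and set it 6 mm nearer the board.

```bash
cat > g2.py <<'E'
from h import *
o=observe(); B=np.c_[n,ey,u]; S=O+RR@[.0228,0,.033]
a=np.radians(13.4); T=tool(np.radians(30),1)
Tl=R.from_rotvec(-a*ey).as_matrix()@T   # leaning tool
G2=S+B@[-.0127,0,.075]
print("check lean u'",(R.from_rotvec(-a*ey).as_matrix()@u).round(3),o["joint_pos"].round(2),o["time"],o["wrist_force"].round(1))
def place(nn,zz): return S+B@[nn,0,zz+.074]+.019*T[:,2]
print("pre",rel(G2+.019*Tl[:,2]-.11*Tl[:,2],Tl,o))
print("grasp",rel(G2+.019*Tl[:,2],Tl,o))
for h in(.03,.005): print("place",h,rel(place(-.002,h),T,o))
E
python3 g2.py
```

```text
check lean u' [-0.542 -0.096  0.835] [-0.71  0.26  1.71  0.59  1.44  2.01] 10.7 [-0.4 -0.2 -0.4]
pre (array([-0.0023,  0.0323,  0.054 ]), array([ 0.203,  0.003, -0.121]))
grasp (array([-0.0033,  0.0102,  0.1618]), array([ 0.203,  0.003, -0.121]))
place 0.03 (array([-0.0177,  0.0034,  0.1371]), array([ 0.   ,  0.003, -0.004]))
place 0.005 (array([-0.0051,  0.0033,  0.1587]), array([ 0.   ,  0.003, -0.004]))
```

Emit:
{"api": "play_rows", "payload": {
  "targets": [
    {"dx":-0.002,"dy":0.032,"dz":0.03,"ax":0.1,"ay":0,"az":-0.06,"hand":0.6},
    {"dx":-0.002,"dy":0.032,"dz":0.054,"ax":0.203,"ay":0.003,"az":-0.121,"hand":0.6},
    {"dx":-0.002,"dy":0.032,"dz":0.054,"ax":0.203,"ay":0.003,"az":-0.121,"hand":0.6},
    {"dx":-0.0025,"dy":0.022,"dz":0.1,"ax":0.203,"ay":0.003,"az":-0.121,"hand":0.6},
    {"dx":-0.003,"dy":0.014,"dz":0.14,"ax":0.203,"ay":0.003,"az":-0.121,"hand":0.6},
    {"dx":-0.003,"dy":0.01,"dz":0.162,"ax":0.203,"ay":0.003,"az":-0.121,"hand":0.6},
    {"dx":-0.003,"dy":0.01,"dz":0.162,"ax":0.203,"ay":0.003,"az":-0.121,"hand":0.6},
    {"dx":-0.003,"dy":0.01,"dz":0.162,"ax":0.203,"ay":0.003,"az":-0.121,"hand":0.6}
  ]
}}

```text
time: 11.7
ee_pos: [0.615, -0.1127, 0.088]
tool_rot: [-0.372, 0.757, -0.538, -0.009]
wrist_force: [-0.4, -0.2, -0.4]
opening: 0.0514
grip_force: 0.0
```

```bash
python3 g2.py
```

```text
check lean u' [-0.542 -0.096  0.835] [-0.65  0.3   2.    0.88  1.1   1.62] 11.7 [-0.4 -0.2 -0.4]
pre (array([-0.0017,  0.0026, -0.1074]), array([-0.002, -0.004,  0.002]))
grasp (array([-0.0021,  0.0029,  0.0026]), array([-0.002, -0.004,  0.002]))
place 0.03 (array([-0.0151, -0.0105, -0.0201]), array([-0.205, -0.004,  0.119]))
place 0.005 (array([-0.003 , -0.0046,  0.001 ]), array([-0.205, -0.004,  0.119]))
```

Close with a small correction.

Emit:
{"api": "play_rows", "payload": {
  "targets": [
    {"dx":-0.002,"dy":0.003,"dz":0.002,"ax":0,"ay":0,"az":0,"hand":0.6},
    {"dx":-0.002,"dy":0.003,"dz":0.002,"ax":0,"ay":0,"az":0,"hand":0},
    {"dx":-0.002,"dy":0.003,"dz":0.002,"ax":0,"ay":0,"az":0,"hand":0},
    {"dx":-0.002,"dy":0.003,"dz":0.002,"ax":0,"ay":0,"az":0,"hand":0},
    {"dx":-0.002,"dy":0.003,"dz":0.002,"ax":0,"ay":0,"az":0,"hand":0},
    {"dx":-0.002,"dy":0.003,"dz":0.002,"ax":0,"ay":0,"az":0,"hand":0},
    {"dx":-0.002,"dy":0.003,"dz":0.002,"ax":0,"ay":0,"az":0,"hand":0}
  ]
}}

```text
time: 12.58
ee_pos: [0.6118, -0.1096, 0.085]
tool_rot: [-0.372, 0.757, -0.538, -0.009]
wrist_force: [-1.2, -1.8, 5.4]
opening: 0.0037
grip_force: 61.2
```

```bash
cat >> g2.py <<'E'
print("lift 40 along u",rel(o["ee_pos"]+.04*u,rot(o["tool_rot"]),o))
E
python3 g2.py
```

```text
check lean u' [-0.542 -0.096  0.835] [-0.65  0.3   2.01  0.89  1.09  1.62] 12.575 [-1.2 -1.8  5.4]
pre (array([ 0.0008, -0.0012, -0.1102]), array([-0.002, -0.003,  0.002]))
grasp (array([ 0.0005, -0.001 , -0.0002]), array([-0.002, -0.003,  0.002]))
place 0.03 (array([-0.0125, -0.0144, -0.0228]), array([-0.205, -0.003,  0.118]))
place 0.005 (array([-0.0005, -0.0085, -0.0017]), array([-0.205, -0.003,  0.118]))
lift 40 along u (array([-0.0193, -0.0094, -0.0337]), array([0., 0., 0.]))
```

Emit:
{"api": "play_rows", "payload": {
  "targets": [
    {"dx":-0.01,"dy":-0.005,"dz":-0.017,"ax":0,"ay":0,"az":0,"hand":0},
    {"dx":-0.019,"dy":-0.009,"dz":-0.034,"ax":0,"ay":0,"az":0,"hand":0},
    {"dx":-0.019,"dy":-0.012,"dz":-0.034,"ax":-0.1,"ay":0,"az":0.06,"hand":0},
    {"dx":-0.0125,"dy":-0.0145,"dz":-0.023,"ax":-0.205,"ay":-0.003,"az":0.118,"hand":0},
    {"dx":-0.0125,"dy":-0.0145,"dz":-0.023,"ax":-0.205,"ay":-0.003,"az":0.118,"hand":0},
    {"dx":-0.0125,"dy":-0.0145,"dz":-0.023,"ax":-0.205,"ay":-0.003,"az":0.118,"hand":0},
    {"dx":-0.0125,"dy":-0.0145,"dz":-0.023,"ax":-0.205,"ay":-0.003,"az":0.118,"hand":0}
  ]
}}

```text
time: 13.45
ee_pos: [0.6077, -0.1102, 0.1137]
tool_rot: [-0.292, 0.757, -0.577, -0.088]
wrist_force: [-0.4, 0.8, -1.6]
opening: 0.0036
grip_force: 60.4
```

```bash
cat > chk.py <<'E'
from g2 import *
for h in (.005,0): print(h,rel(place(-.002,h),T,o))
for k in("scene","top"):
    k=capture(k);P=cloud(k);L=(P-S)@B;Q=(P-o["ee_pos"])@rot(o["tool_rot"])
    g=k["depth"]>0
    m=g&(abs(L[...,0])<.03)&(abs(L[...,1])<.05)&(Q[...,2]>0)&(L[...,2]>.05)&(L[...,2]<.13)
    s=L[m];print(len(s),np.percentile(s,[2,50,98],axis=0).round(4).tolist(),np.linalg.svd(s-np.median(s,0),full_matrices=False)[2][2].round(3))
    m=g&(abs(L[...,1])<.04)&(L[...,0]<.0)&(L[...,0]>-.02)&(L[...,2]>.01)&(L[...,2]<.042)  # board
    s=L[m];print(' board/plate low',len(s),np.percentile(s,[5,50,95],axis=0).round(4).tolist() if len(s) else '')
E
python3 chk.py|tail -6
```

```text
0.005 (array([ 0.0129, -0.0019,  0.0211]), array([ 0.001,  0.001, -0.001]))
0 (array([ 0.0154, -0.0019,  0.0254]), array([ 0.001,  0.001, -0.001]))
325 [[-0.0046, -0.0276, 0.0507], [-0.0, 0.0105, 0.0668], [0.0018, 0.0293, 0.0928]] [1.    0.021 0.02 ]
 board/plate low 247 [[-0.0143, -0.0266, 0.0115], [-0.0073, 0.0197, 0.0275], [-0.0003, 0.0352, 0.0406]]
149 [[-0.0047, -0.0282, 0.0504], [-0.0012, 0.0091, 0.0668], [-0.0004, 0.028, 0.091]] [1.    0.016 0.006]
 board/plate low 96 [[-0.017, -0.0242, 0.0169], [-0.0019, 0.0236, 0.0354], [-0.0009, 0.0344, 0.0415]]
```

Emit:
{"api": "play_rows", "payload": {
  "targets": [
    {"dx":0.006,"dy":-0.002,"dz":0.01,"ax":0,"ay":0,"az":0,"hand":0},
    {"dx":0.0115,"dy":-0.002,"dz":0.019,"ax":0,"ay":0,"az":0,"hand":0},
    {"dx":0.014,"dy":-0.002,"dz":0.0235,"ax":0,"ay":0,"az":0,"hand":0},
    {"dx":0.014,"dy":-0.002,"dz":0.0235,"ax":0,"ay":0,"az":0,"hand":0},
    {"dx":0.014,"dy":-0.002,"dz":0.0235,"ax":0,"ay":0,"az":0,"hand":0}
  ]
}}

```text
time: 14.18
ee_pos: [0.6202, -0.1083, 0.0897]
tool_rot: [-0.292, 0.758, -0.577, -0.088]
wrist_force: [-3.0, 0.1, 5.1]
opening: 0.0036
grip_force: 61.2
```

```bash
python3 chk.py|tail -6
```

```text
0.005 (array([-0.0008,  0.0017, -0.002 ]), array([0.001, 0.002, 0.   ]))
0 (array([0.0017, 0.0017, 0.0023]), array([0.001, 0.002, 0.   ]))
76 [[-0.0016, -0.0017, 0.0502], [0.0026, 0.0203, 0.0568], [0.0045, 0.0292, 0.0688]] [ 0.996  0.082 -0.023]
 board/plate low 111 [[-0.0161, 0.0234, 0.0124], [-0.0086, 0.0309, 0.0295], [-0.0019, 0.0354, 0.0402]]
35 [[-0.0018, 0.0001, 0.0505], [0.0018, 0.0174, 0.0571], [0.0025, 0.0278, 0.0689]] [-0.997 -0.068 -0.028]
 board/plate low 64 [[-0.0186, 0.0035, 0.0134], [-0.0119, 0.0291, 0.0392], [-0.0037, 0.0345, 0.0418]]
```

It is touching the ledge with about 7 N, roughly 4 mm ahead of the board. I ease up 1 mm, move 3.5 mm back towards the board, and release.

Emit:
{"api": "play_rows", "payload": {
  "targets": [
    {"dx":-0.0005,"dy":0.002,"dz":-0.001,"ax":0,"ay":0,"az":0,"hand":0},
    {"dx":-0.0005,"dy":0.0035,"dz":-0.001,"ax":0,"ay":0,"az":0,"hand":0},
    {"dx":-0.0005,"dy":0.0035,"dz":-0.001,"ax":0,"ay":0,"az":0,"hand":0},
    {"dx":-0.0005,"dy":0.0035,"dz":-0.001,"ax":0,"ay":0,"az":0,"hand":0}
  ]
}}

```text
time: 14.78
ee_pos: [0.6165, -0.1095, 0.0885]
tool_rot: [-0.292, 0.758, -0.577, -0.088]
wrist_force: [0.3, 0.0, -1.6]
opening: 0.0038
grip_force: 60.4
```

```bash
python3 chk.py|tail -6
```

```text
0.005 (array([-0.0011, -0.0022, -0.0016]), array([ 0.001,  0.   , -0.001]))
0 (array([ 0.0014, -0.0023,  0.0027]), array([ 0.001,  0.   , -0.001]))
81 [[-0.0058, -0.0005, 0.0504], [-0.0009, 0.0192, 0.0573], [0.0013, 0.0282, 0.0696]] [0.997 0.064 0.048]
 board/plate low 271 [[-0.015, -0.0267, 0.0115], [-0.0012, 0.0196, 0.0247], [-0.0001, 0.0351, 0.0404]]
37 [[-0.006, 0.0007, 0.0502], [-0.0017, 0.0178, 0.0571], [-0.0008, 0.0274, 0.0662]] [-0.996 -0.084 -0.027]
 board/plate low 165 [[-0.0154, -0.0274, 0.0131], [-0.0019, 0.011, 0.0288], [-0.0009, 0.0338, 0.041]]
```

Emit:
{"api": "play_rows", "payload": {
  "targets": [
    {"dx":0,"dy":0.001,"dz":0,"ax":0,"ay":0,"az":0,"hand":0.05},
    {"dx":0,"dy":0.001,"dz":0,"ax":0,"ay":0,"az":0,"hand":0.1},
    {"dx":0,"dy":0.001,"dz":0,"ax":0,"ay":0,"az":0,"hand":0.15},
    {"dx":0,"dy":0.001,"dz":0,"ax":0,"ay":0,"az":0,"hand":0.2},
    {"dx":0,"dy":0.001,"dz":0,"ax":0,"ay":0,"az":0,"hand":0.4},
    {"dx":0,"dy":0.001,"dz":0,"ax":0,"ay":0,"az":0,"hand":0.6},
    {"dx":0,"dy":0.001,"dz":0,"ax":0,"ay":0,"az":0,"hand":0.6},
    {"dx":0,"dy":0.001,"dz":0,"ax":0,"ay":0,"az":0,"hand":0.6}
  ]
}}

```text
time: 15.88
ee_pos: [0.6157, -0.1096, 0.0886]
tool_rot: [-0.292, 0.758, -0.577, -0.088]
wrist_force: [0.1, 0.1, -0.5]
opening: 0.0513
grip_force: 0.0
```

Emit:
{"api": "play_rows", "payload": {
  "targets": [
    {"dx":0,"dy":0,"dz":-0.02,"ax":0,"ay":0,"az":0,"hand":0.6},
    {"dx":0,"dy":0,"dz":-0.05,"ax":0,"ay":0,"az":0,"hand":0.6},
    {"dx":0,"dy":0,"dz":-0.1,"ax":0,"ay":0,"az":0,"hand":0.6},
    {"dx":0,"dy":0,"dz":-0.15,"ax":0,"ay":0,"az":0,"hand":0.6},
    {"dx":0,"dy":0,"dz":-0.17,"ax":0,"ay":0,"az":0,"hand":0.6},
    {"dx":0,"dy":0,"dz":-0.17,"ax":0,"ay":0,"az":0,"hand":0.6},
    {"dx":0,"dy":0,"dz":-0.17,"ax":0,"ay":0,"az":0,"hand":0.6},
    {"dx":0,"dy":0,"dz":-0.17,"ax":0,"ay":0,"az":0,"hand":0.6}
  ]
}}

```text
time: 16.88
ee_pos: [0.5803, -0.2005, 0.2249]
tool_rot: [-0.292, 0.757, -0.577, -0.09]
wrist_force: [-0.1, -0.3, 0.5]
opening: 0.0513
grip_force: 0.0
```

```bash
python3 - <<'E'
from h import *
c=capture("scene"); t=capture("top")
I=[cv2.resize(x,(400,400),interpolation=cv2.INTER_CUBIC) for x in(c["color"][100:200,190:290],t["color"][150:250,270:370])]
cv2.imwrite("pics/end2.png",np.hstack(I))
for k in(c,t):
    P=cloud(k);L=(P-(O+RR@[.0228,0,.033]))@np.c_[n,ey,u]
    m=(k["depth"]>0)&(abs(L[...,0])<.02)&(abs(L[...,1])<.05)&(L[...,2]>.045)&(L[...,2]<.13)
    s=L[m];print(len(s),np.percentile(s,[2,50,98],axis=0).round(4).tolist())
    f=s[s[:,2]<.083];w=np.linalg.svd(f-f.mean(0),full_matrices=False)[2];print(w[2].round(3))
print(observe()["wrist_force"],observe()["time"])
E
```

```text
501 [[-0.0069, -0.0294, 0.0458], [-0.0018, 0.0016, 0.0702], [0.0, 0.028, 0.0904]]
[0.999 0.016 0.028]
356 [[-0.0089, -0.0309, 0.0472], [-0.0034, -0.0018, 0.0794], [-0.0019, 0.0271, 0.0931]]
[-1.    -0.003 -0.031]
[ 0.02024231 -0.12565756  0.06948007] 16.975
```

View pics/end2.png

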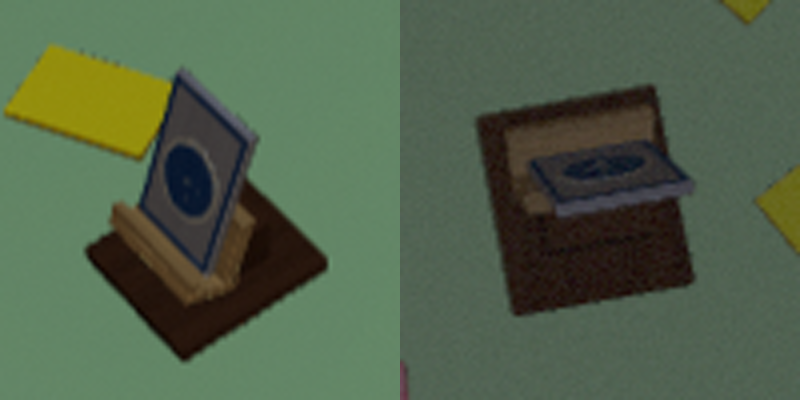

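The plaque now leans about 21.7°, flat on the board, centred and square with its blue face outwards (scene crop 195,180). The gripper is clear, so I hand in.

```bash
python3 -c "
from bench import finish_job
print(finish_job())"
```

```text
the job is handed in; nothing more can be done
None
```

I turned the bare-backed plaque round and set it back in its own rest, blue face outwards, leaning about 22° by my last measurement. The other plaque was never touched. The job is handed in at about 17 s; no verdict came back.

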